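# Clip two silver handles into the polishing rack

## Robot

A 7-joint arm with a two-finger parallel gripper is mounted at the origin on the work surface. World frame = base frame: x ahead of the robot, y to its left, z up, the work surface at z = 0. Lengths are in m, angles in rad, forces in N, time in s.
With the tool pointing down it reaches from about 0.425 to 0.925 m from the base axis. Payload 6.8 kg.
Tool frame: the origin (TCP) lies midway between the tips of the shut fingers; the grasp point (between the pads) lies 19 mm behind it; z points along the fingers, y is the line along which they close (so a half turn about z gives the same grasp; the last joint's range is limited). The gripper opens to 85 mm and grips with 20 to 120 N. Pads are 22 mm wide; open, the fingers measure 114 mm over their backs; the gripper's body (76 mm by 85 mm) begins 54 mm behind the grasp point. The pads swing forward as they close: fully open they stand 13 mm farther back than shut.
Start: joints at [1.207, 0.477, 0.022, 1.555, -0.011, 1.109, -0.083], TCP at [0.171, -0.653, 0.231] pointing down, gripper open.
Joint ranges: [-2.96, 2.96], [-0.34, 2.1], [-1.41, 1.46], [0.24, 2.44], [-1.37, 4.51], [0.17, 1.92], [-2.96, 2.96]. Speed limits (rad/s): [2.39, 2.39, 3.14, 3.14, 3.14, 3.14, 3.14].

## Interface

Orientations are given as a unit quaternion [w, x, y, z].
In Python, from station import * gives the robot as it stands. The module is installed in compiled form; this text tells all that it offers.
- The arm moves only by the shell command python3 -m jog 'ROWS' [OPENING] [FORCE]. ROWS is JSON, a list of rows, each an object of numbers: "x", "y", "z": the shift along the tool's x, y, z in m; "ax", "ay", "az": the turn, a rotation vector about the tool's x, y, z in rad. In form: [{"x": .., "y": .., "z": .., "ax": .., "ay": .., "az": ..}, ...]. A call has 1 to 12 rows; each row is the pose to reach, as a shift and turn from the pose commanded when the call began, along the tool's axes at that moment; what a row does not reach only later rows make up. A row lasts 1/10 s, in which the tool goes at most 50 mm and 8.59 degrees, less where a joint would pass 70% of its speed; a pose out of reach is approached as far as the arm can. A call with a gripper value outside its range is refused whole. OPENING is the opening, from 0 (shut) to 1 (fully open), set as the call begins (- or left out, the last holds). The fingers move at their own pace and stop on an object; FORCE is the grip in N (left out, the last holds). Time passes only in rows, so rows that repeat a pose let the fingers close. It gives the time, the measured TCP pose, the force, the opening and the grip force at its end, in the units of the state.
- get_obs(): the state, without advancing time (a new reading comes with each control period).
- read_camera(name): name is "scene" or "side" or "wrist"; returns the picture (384x512x3 uint8, red, green, blue); there is no depth.
- camera_params(name): a dict with "K" (3x3 intrinsics, pixels), "origin" and "attitude" of the camera in the world. Camera axes: x right, y up, looking along -z (the intrinsics and any distortion apply to the point x, -y, -z); pixel columns grow to the right and rows downward; lengths in m; the calibration is good to about 2 mm. The wrist camera is an equidistant fisheye: a pixel r from the principal point sees the ray r / f radians off the axis. A picture is of the moment at which its call begins: read the wrist's pose just before it. camera_params takes no time and is no camera call; for the wrist camera it gives the pose at the moment of the call.
- hand_in(): hands the job in; it is judged then, once.
The state is a dict: "t": time; "q": joint angles; "joint_vel": joint speeds; "joint_torque": joint torques, N m; "eef_pos": TCP position; "tool_rot": TCP orientation; "contact_force": force on the tool from outside, world axes, zero at the start; "torque": the same for the moment, N m; "gripper_width": opening from 0.0 (shut) to 1.0 (fully open); "grasp_force": force on a finger pad.
Only numpy, scipy, OpenCV 4.12 (cv2) and the standard library are available. Lean on these libraries where they do the work, as an engineer would, in place of code of your own. Each camera call takes 0.05 s, during which the arm holds its last target. There are 200 camera calls.

## Task

Two long slim silver handle tubes lie on the silversmith's bench among other blanks. Press each of them down into its own pair of spring clips on the wooden rack, one tube per pair and lying across both battens with its middle about midway between them, until both ends snap fully home, and let go; either tube may go in either pair.

Things in the scene. Friction and masses are not known exactly. Their poses are not given: they have to be found in the camera images.
- handle_a_mid (a point): centre of one long slim silver handle tube: bright metal, 16 mm thick, 190 mm long, last 15 mm tapered at each end, thin dark bands, about 100 g; it lies on the bench, this point 8 mm above it. x runs along the tube (it may have rolled about x). Bystanders are stouter: short silver blanks 28 mm thick, 85 mm long, and a pale wooden dowel 25 mm thick, 150 mm long
- handle_b_mid (a point): centre of the other long slim silver handle tube, the same in every way
- clip_left (a point): where a tube's centre is when home in the left pair of brass spring clips, 45 mm above the bench. x: along the seated tube (either way round); y: along the battens; z: up. The rack is a fixed wooden board 130 x 210 mm, 10 mm thick, with two battens 22 mm wide, 37 mm high, 45 mm before and behind this point along x, each with one clip per tube; between them fingers have room down to the board
- clip_right (a point): the same for the right pair, 90 mm from the left one towards -y. Each clip is 16 mm wide with two upright leaves, tops 72 mm above the bench, flared mouth 40 mm wide, gap at the lips 11 mm. A tube resting unpressed on the lips lies 13 mm too high; pushed straight down with about 8 N in all (20 N if off-centre) it spreads the leaves and snaps down onto the batten tops

How it is judged:
At the end, for the whole second after the job is handed in: one handle tube lies home in each pair of clips (either in either): its centre within 4 mm of the seated height, within 5 mm across and 20 mm along of the clip point, and its axis within 10 degrees of the clip point's x axis (((x of handle_a_mid in the frame of clip_left between -0.02 and 0.02 m and y of handle_a_mid in the frame of clip_left between -0.005 and 0.005 m and z of handle_a_mid in the frame of clip_left between -0.004 and 0.004 m and angle between the x axis of handle_a_mid and the x axis of clip_left, either way round below 0.175 rad and x of handle_b_mid in the frame of clip_right between -0.02 and 0.02 m and y of handle_b_mid in the frame of clip_right between -0.005 and 0.005 m and z of handle_b_mid in the frame of clip_right between -0.004 and 0.004 m and angle between the x axis of handle_b_mid and the x axis of clip_right, either way round below 0.175 rad) or (x of handle_a_mid in the frame of clip_right between -0.02 and 0.02 m and y of handle_a_mid in the frame of clip_right between -0.005 and 0.005 m and z of handle_a_mid in the frame of clip_right between -0.004 and 0.004 m and angle between the x axis of handle_a_mid and the x axis of clip_right, either way round below 0.175 rad and x of handle_b_mid in the frame of clip_left between -0.02 and 0.02 m and y of handle_b_mid in the frame of clip_left between -0.005 and 0.005 m and z of handle_b_mid in the frame of clip_left between -0.004 and 0.004 m and angle between the x axis of handle_b_mid and the x axis of clip_left, either way round below 0.175 rad))); the robot touches nothing.
It also fails if it takes over 58 s, if anything falls off the work surface, if the arm or the gripper's body presses on something with over 40 N, if the wrist force passes 120 N, or if a joint passes its speed limit or range.

## Working session

There is one attempt and no reset: what is moved stays moved. The work goes in short steps, Python scripts to look and compute and a shell command to move; the robot and the scene stay as the last step left them, time stands still between calls to the robot, and variables do not carry over. Pictures are saved under pics/ and viewed, at most 13 in all, crops included, and the job is handed in when it is done.

```bash
mkdir -p pics; cat > h.py <<'E'
from station import *
import numpy as np, cv2
from scipy.spatial.transform import Rotation as R
def rot(a):
    a=np.array(a,float)
    return a if a.shape==(3,3) else R.from_quat(a,scalar_first=True).as_matrix()
def ray(p,uv):
    K=np.array(p["K"]);x=(uv[0]-K[0,2])/K[0,0];y=(uv[1]-K[1,2])/K[1,1]
    if p.get("fish"):
        r=np.hypot(x,y);s=np.sin(r)/max(r,1e-9);d=np.array([x*s,-y*s,-np.cos(r)])
    else: d=np.array([x,-y,-1.])
    return np.array(p["origin"]),rot(p["attitude"])@d
def plane(p,uv,z):
    o,d=ray(p,uv);return o+d*(z-o[2])/d[2]
def tri(pairs):
    A=np.zeros((3,3));b=np.zeros(3)
    for p,uv in pairs:
        o,d=ray(p,uv);d=d/np.linalg.norm(d);M=np.eye(3)-np.outer(d,d);A+=M;b+=M@o
    return np.linalg.solve(A,b)
def cam(n):
    p=dict(camera_params(n))
    if n=="wrist":p["fish"]=True
    return p
def snap(n,f):
    p=cam(n);im=read_camera(n);cv2.imwrite(f"pics/{f}.png",im[...,::-1]);
    import pickle;pickle.dump(p,open(f"pics/{f}.pkl","wb"));return p,im
def load(f):
    import pickle
    return pickle.load(open(f"pics/{f}.pkl","rb"))
E
python3 - <<'E'
from h import *
for n in("scene","side","wrist"):
    p,im=snap(n,n+"0");print(n,p)
a=cv2.imread("pics/scene0.png");b=cv2.imread("pics/side0.png")
o=get_obs();print(o)
E
```

```text
scene {'K': array([[415.0619578 ,   0.        , 254.45248035],
       [  0.        , 415.0619578 , 198.39663743],
       [  0.        ,   0.        ,   1.        ]]), 'origin': array([0.94706667, 0.04892761, 0.72714797]), 'attitude': array([0.63158025, 0.18148779, 0.19689386, 0.72759973])}
side {'K': array([[383.96186613,   0.        , 255.94205687],
       [  0.        , 383.96186613, 188.94506626],
       [  0.        ,   0.        ,   1.        ]]), 'origin': array([0.22859318, 0.66208838, 0.53786651]), 'attitude': array([-0.19514307, -0.10160352,  0.45071245,  0.86513247])}
wrist {'K': array([[297.31863964,   0.        , 259.36357331],
       [  0.        , 297.31863964, 187.19544697],
       [  0.        ,   0.        ,   1.        ]]), 'origin': array([ 0.23963874, -0.63579108,  0.37242581]), 'attitude': array([ 0.78353324, -0.11177697,  0.08785314, -0.60486643]), 'fish': True}
{'t': 0.15, 'q': array([ 1.20689271,  0.47761287,  0.02235268,  1.5561855 , -0.01150766,
        1.1092848 , -0.08310348]), 'joint_vel': array([ 0.00045578, -0.00314071,  0.00088768, -0.00238814,  0.00309842,
        0.0014    ,  0.00013993]), 'joint_torque': array([ 3.06020469e-03, -5.96925259e+01,  1.60998613e+00, -2.81492311e+01,
        1.26143321e-02,  6.43722393e-03,  4.14428683e-06]), 'eef_pos': array([ 0.17067515, -0.65261642,  0.23056379]), 'tool_rot': array([-6.68373071e-04,  9.91831099e-01,  1.27556291e-01, -1.31541690e-04]), 'contact_force': array([ 0.83061388, -0.57440428, -0.27236667]), 'torque': array([-0.02202099, -0.01339242, -0.03710691]), 'grasp_force': 0.0, 'gripper_width': 1.0000222501486622}
```

View pics/scene0.png

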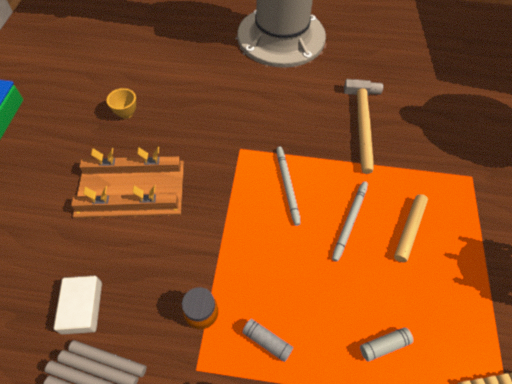

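View pics/side0.png

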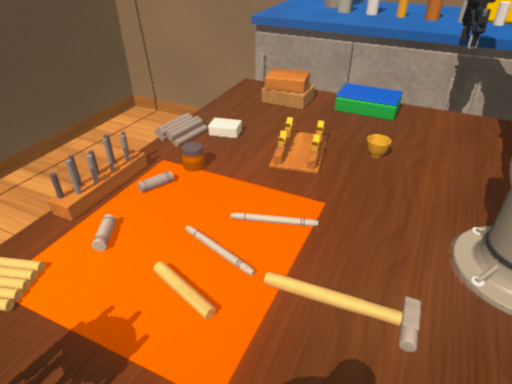

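The scene view shows the slim tubes at (280,149)–(297,222) and (364,184)–(336,258), and the rack at (75–183, 157–215). In the side view the tubes are at (231,215)–(317,223) and (187,228)–(252,271), with the rack near (300,148).

```bash
cat >> h.py <<'E'
def axis_ends(im,box):
    # grey (low saturation) blob in box -> ends along its axis
    x0,y0,x1,y1=box;hsv=cv2.cvtColor(im[y0:y1,x0:x1],cv2.COLOR_RGB2HSV)
    m=((hsv[...,1]<110)&(hsv[...,2]>70)).astype(np.uint8)
    n,l,s,c=cv2.connectedComponentsWithStats(m);k=1+np.argmax(s[1:,4])
    q=np.argwhere(l==k)[:,::-1].astype(float)+[x0,y0];mu=q.mean(0)
    v=np.linalg.svd(q-mu,full_matrices=False)[2][0];t=(q-mu)@v
    return mu+v*t.min(),mu+v*t.max(),len(q)
E
python3 - <<'E'
from h import *
I={n:cv2.imread(f"pics/{n}0.png")[...,::-1].copy() for n in("scene","side")};P={n:load(n+"0") for n in I}
B={"A":{"scene":(268,140,308,230),"side":(222,205,326,232)},"B":{"scene":(326,176,376,266),"side":(178,222,258,278)}}
for k,b in B.items():
    e={n:axis_ends(I[n],b[n]) for n in b}
    for n in e: print(k,n,[np.round(x,1) for x in e[n]]);
    w={n:[plane(P[n],u,.008) for u in e[n][:2]] for n in e}
    if np.linalg.norm(w["scene"][0]-w["side"][0])>.08: e["side"]=(e["side"][1],e["side"][0]);w["side"]=w["side"][::-1]
    t=[tri([(P[n],e[n][i]) for n in e]) for i in(0,1)]
    print(k,"plane",{n:np.round(np.mean(w[n],0),4) for n in w},"tri",np.round(t,4),"mid",np.round(np.mean(t,0),4),"len",np.linalg.norm(t[0]-t[1]),"ang",np.degrees(np.arctan2(*(t[1]-t[0])[[1,0]])))
# brass
a=cv2.resize(I["scene"][140:225,65:195],None,fx=4,fy=4,interpolation=cv2.INTER_CUBIC)
b=cv2.resize(I["side"][110:175,262:338],None,fx=4,fy=4,interpolation=cv2.INTER_CUBIC)
c=np.zeros((600,520,3),np.uint8);c[:340,:520]=a;c[340:600,:304]=b;cv2.imwrite("pics/rack.png",c[...,::-1])
E
```

```text
A scene [array([278.3, 145.9]), array([297.3, 224.2]), np.int64(562)]
A side [array([230.9, 214.9]), array([318.1, 222.9]), np.int64(533)]
A plane {'scene': array([0.4693, 0.0629, 0.008 ]), 'side': array([0.4701, 0.0629, 0.008 ])} tri [[0.3784 0.0351 0.0094]
 [0.5616 0.0911 0.0074]] mid [0.47   0.0631 0.0084] len 0.19156035345227337 ang 16.99576089411391
B scene [array([365.1, 181.6]), array([334.3, 260.1]), np.int64(630)]
B side [array([186.3, 226.6]), array([252.6, 272.5]), np.int64(545)]
B plane {'scene': array([0.5352, 0.1949, 0.008 ]), 'side': array([0.5357, 0.1942, 0.008 ])} tri [[0.4437 0.2231 0.0093]
 [0.6275 0.1662 0.0077]] mid [0.5356 0.1947 0.0085] len 0.19241762826843034 ang -17.212249972760127
```

View pics/rack.png

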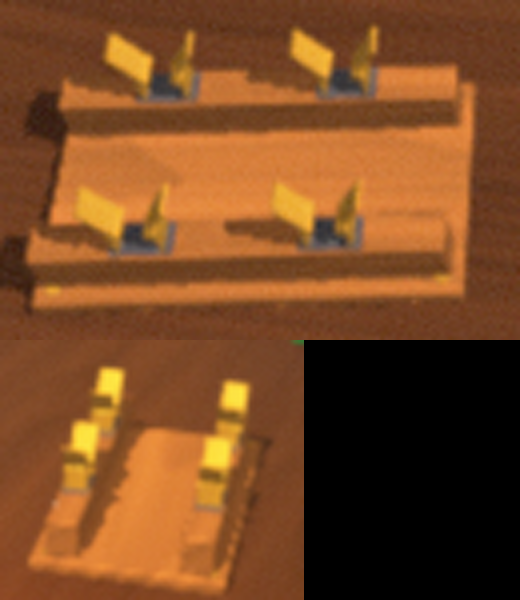

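View pics/wrist0.png

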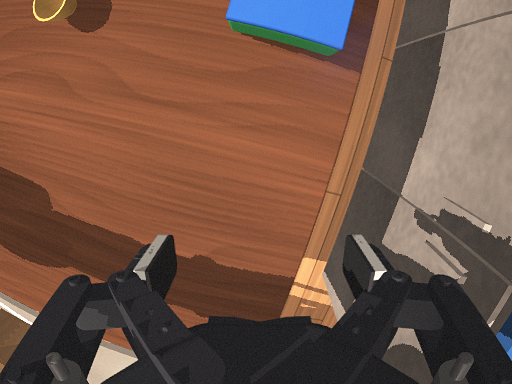

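The crop shows the four clips' dark seats at scene pixels of about (107,162), (152,161), (101,199.5) and (148,198.5). I'll turn these into a rack estimate, then look again from above it on the way to the tubes.

```bash
python3 - <<'E'
from h import *
P=load("scene0");S=load("side0")
for z in(.037,):
  q=np.array([plane(P,u,z) for u in[(107,161.75),(151.75,160.75),(100.75,199.5),(147.75,198.5)]])
  print(np.round(q,4)); 
  R_=(q[0]+q[2])/2;L=(q[1]+q[3])/2
  print("left?",L,"right?",R_,np.linalg.norm(L-R_), "x dir",np.degrees(np.arctan2(*((q[2]+q[3])-(q[0]+q[1]))[[1,0]])), np.linalg.norm(q[2]-q[0]))
# side-view board corners & batten ends check: board near corners crop (30,565),(225,590) of 4x
for u in[(262+30/4,110+(565-340)/4),(262+225/4,110+(590-340)/4),(262+268/4,110+(440-340)/4)]: print(plane(S,u,.01))
o=get_obs();M=rot(o["tool_rot"]);print(M, o["eef_pos"])
p=cam("wrist");print("cam in tool",M.T@(p["origin"]-o["eef_pos"]),M.T@rot(p["attitude"]))
E
```

```text
[[ 0.4913 -0.3062  0.037 ]
 [ 0.4755 -0.2171  0.037 ]
 [ 0.5794 -0.2897  0.037 ]
 [ 0.5641 -0.2012  0.037 ]]
left? [ 0.51980832 -0.20915629  0.037     ] right? [ 0.53536769 -0.29795305  0.037     ] 0.0901496483255147 x dir 10.421695259268024 0.08965598196968885
[ 0.5650173  -0.12870999  0.01      ]
[ 0.44022898 -0.15433021  0.01      ]
[ 0.47577471 -0.36915907  0.01      ]
[[ 9.67458751e-01  2.53028416e-01 -4.31444657e-04]
 [ 2.53028768e-01 -9.67457892e-01  1.29226845e-03]
 [-9.04238983e-05 -1.35938433e-03 -9.99999072e-01]] [ 0.17067515 -0.65261642  0.23056379]
cam in tool [ 0.0709643   0.00102998 -0.14199991] [[-2.02677729e-04  9.59609495e-01  2.81335344e-01]
 [ 9.99999622e-01 -4.32690865e-05  8.68000002e-04]
 [ 8.45114167e-04  2.81335413e-01 -9.59609124e-01]]
```

```bash
python3 -m jog '[{"x":0.045,"y":-0.03},{"x":0.085,"y":-0.057},{"x":0.125,"y":-0.083},{"x":0.166,"y":-0.11},{"x":0.207,"y":-0.137},{"x":0.248,"y":-0.164},{"x":0.289,"y":-0.191},{"x":0.33,"y":-0.218},{"x":0.37,"y":-0.245,"az":0.03},{"x":0.41,"y":-0.272,"az":0.05},{"x":0.446,"y":-0.296,"az":0.075},{"x":0.446,"y":-0.296,"az":0.075}]' && python3 -m jog '[{"z":0},{"z":0},{"z":0}]' && python3 -c "
from h import *
snap('wrist','w1');print(get_obs()['eef_pos'])"
```

```text
validation failed for argument at $[0]...
```

```bash
python3 -m jog '[{"x":0.04,"y":-0.027,"z":0,"ax":0,"ay":0,"az":0}]'
```

```text
t: 0.25
eef_pos: [0.1962, -0.6205, 0.2306]
tool_rot: [0.001, 0.992, 0.122, -0.002]
contact_force: [0.1, -0.4, 0.8]
gripper_width: 1.001
grasp_force: 0.0
```

```bash
python3 -m jog '[{"x":0.1,"y":-0.066,"z":0,"ax":0,"ay":0,"az":0},{"x":0.1,"y":-0.066,"z":0,"ax":0,"ay":0,"az":0},{"x":0.2,"y":-0.132,"z":0,"ax":0,"ay":0,"az":0.03},{"x":0.2,"y":-0.132,"z":0,"ax":0,"ay":0,"az":0.03},{"x":0.3,"y":-0.199,"z":0,"ax":0,"ay":0,"az":0.05},{"x":0.3,"y":-0.199,"z":0,"ax":0,"ay":0,"az":0.05},{"x":0.4,"y":-0.265,"z":0,"ax":0,"ay":0,"az":0.075},{"x":0.4,"y":-0.265,"z":0,"ax":0,"ay":0,"az":0.075},{"x":0.406,"y":-0.269,"z":0,"ax":0,"ay":0,"az":0.075},{"x":0.406,"y":-0.269,"z":0,"ax":0,"ay":0,"az":0.075},{"x":0.406,"y":-0.269,"z":0,"ax":0,"ay":0,"az":0.075},{"x":0.406,"y":-0.269,"z":0,"ax":0,"ay":0,"az":0.075}]' && python3 -c "
from h import *
snap('wrist','w1');print(get_obs()['eef_pos'],R.from_quat(get_obs()['tool_rot'],scalar_first=True).as_matrix().round(4))"
```

```text
t: 1.45
eef_pos: [0.5276, -0.253, 0.2309]
tool_rot: [-0.0, 0.996, 0.091, -0.0]
contact_force: [0.4, -1.0, -0.2]
gripper_width: 0.997
grasp_force: 0.0
[ 0.52671586 -0.25450585  0.23093785] [[ 9.838e-01  1.794e-01 -1.100e-03]
 [ 1.794e-01 -9.838e-01 -4.000e-04]
 [-1.200e-03  2.000e-04 -1.000e+00]]
```

View pics/w1.png

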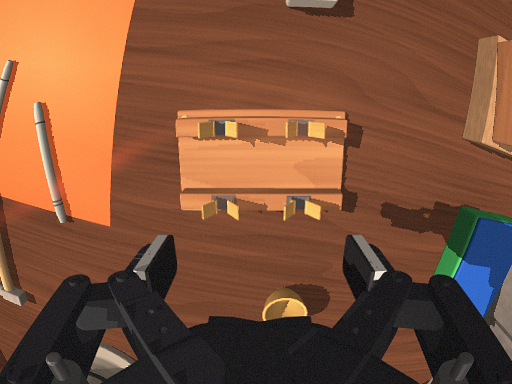

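Clip seats appear at (220,129), (306,129), (222,204) and (302,204). I'll shift toward tube A and take a second view for height.

```bash
python3 -m jog '[{"x":0,"y":-0.05,"z":0,"ax":0,"ay":0,"az":0},{"x":0,"y":-0.1,"z":0,"ax":0,"ay":0,"az":0},{"x":0,"y":-0.1,"z":0,"ax":0,"ay":0,"az":0},{"x":0,"y":-0.1,"z":0,"ax":0,"ay":0,"az":0},{"x":0,"y":-0.1,"z":0,"ax":0,"ay":0,"az":0}]' && python3 - <<'E'
from h import *
snap('wrist','w2')
g=[]
for f in("w1","w2"):
    im=cv2.imread(f"pics/{f}.png");hsv=cv2.cvtColor(im,cv2.COLOR_BGR2HSV)
    m=cv2.inRange(hsv,(18,110,80),(35,255,255));m[230:]=0
    n,l,s,c=cv2.connectedComponentsWithStats(m)
    print(f);[print(np.round(c[i],1),s[i]) for i in range(1,n) if s[i,4]>12]
a=cv2.imread("pics/w1.png")[100:225,170:355];b=cv2.imread("pics/w2.png")[100:225,270:470]
a=cv2.resize(a,None,fx=3.2,fy=2.4*1.333,interpolation=2);b=cv2.resize(b,None,fx=3.2,fy=2.4,interpolation=2)
c=np.zeros((700,640,3),np.uint8);c[:a.shape[0],:a.shape[1]]=a;c[400:400+b.shape[0],:b.shape[1]]=b
cv2.imwrite("pics/ww.png",cv2.resize(cv2.imread("pics/w2.png")[90:240,250:512],None,fx=3,fy=3,interpolation=2))
E
```

```text
t: 2.0
eef_pos: [0.5089, -0.158, 0.2314]
tool_rot: [0.001, 0.996, 0.089, -0.0]
contact_force: [0.1, -0.0, 1.0]
gripper_width: 1.001
grasp_force: 0.0
w1
[230.6 128.7] [226 121  10  16 145]
[286.  129.5] [286 123   1  14  14]
[315.9 129.7] [308 122  16  16 209]
[232.3 209.6] [227 201  11  18 123]
[312.2 209.6] [305 201  15  18 183]
[284.2 212.1] [284 207   2  13  16]
w2
[292. 127.] [292 121   1  13  13]
[321.3 131.2] [313 121  17  16  85]
[375.2 129.8] [374 123   3  16  25]
[397.6 131.5] [389 124  18  15 219]
[ 13.3 188.2] [ 12 182   3  12  17]
[390.2 206. ] [382 199  17  16 160]
[317.6 208. ] [310 200  16  17 168]
```

View pics/ww.png

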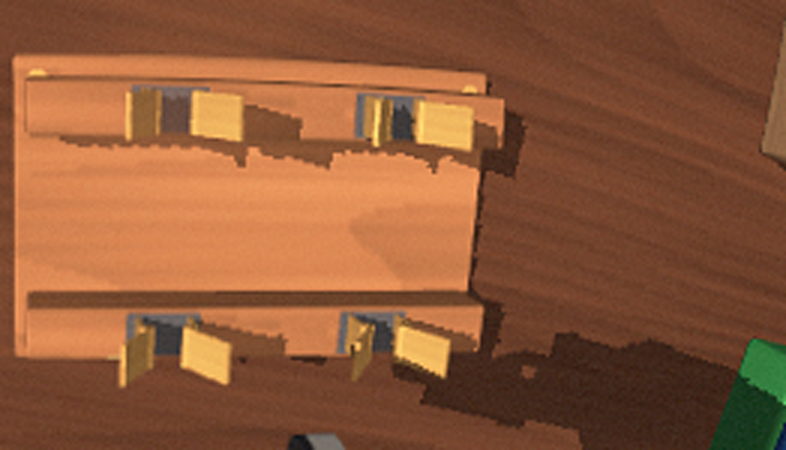

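```bash
python3 - <<'E'
from h import *
A=load("w1");B=load("w2")
W=lambda x,y:(250+x/3,90+y/3)
for n,a,b in[("FL",(236,129),W(243,119)),("FR",(324,130),W(473,126)),("NL",(238,212),W(231,368)),("NR",(320,212),W(448,363))]:
    print(n,"tip tri",np.round(tri([(A,a),(B,b)]),4))
c={}
for n,l,r in[("FL",W(127,116),W(243,119)),("NL",W(121,372),W(231,368)),("NR",W(353,366),W(448,363))]:
    p,q=plane(B,l,.072),plane(B,r,.072);print(n,"tips mid",np.round((p+q)/2,4),np.linalg.norm(p-q))
for n,u in[("FL",W(171,111)),("FR",W(386,118)),("NL",W(164,334)),("NR",W(372,333))]:
    c[n]=plane(B,u,.037);print(n,"seat w2",np.round(c[n],4))
for n,u in[("FL",(220,129)),("FR",(306,129)),("NL",(222,204)),("NR",(302,204))]:
    print(n,"seat w1",np.round(plane(A,u,.037),4))
E
```

```text
FL tip tri [ 0.5666 -0.2228  0.0754]
FR tip tri [ 0.5831 -0.3103  0.0747]
NL tip tri [ 0.4788 -0.2395  0.0753]
NR tip tri [ 0.4941 -0.3275  0.0737]
FL tips mid [ 0.5624 -0.2039  0.072 ] 0.04038814478828177
NL tips mid [ 0.4721 -0.2208  0.072 ] 0.04100758418316213
NR tips mid [ 0.4885 -0.3088  0.072 ] 0.0412154135905716
FL seat w2 [ 0.5617 -0.2046  0.037 ]
FR seat w2 [ 0.5776 -0.2911  0.037 ]
NL seat w2 [ 0.474  -0.2208  0.037 ]
NR seat w2 [ 0.4895 -0.3093  0.037 ]
FL seat w1 [ 0.5601 -0.2024  0.037 ]
FR seat w1 [ 0.578  -0.2983  0.037 ]
NL seat w1 [ 0.4716 -0.2183  0.037 ]
NR seat w1 [ 0.4892 -0.3132  0.037 ]
```

```bash
python3 -m jog '[{"x":0,"y":-0.05,"z":0,"ax":0,"ay":0,"az":0},{"x":0,"y":-0.1,"z":0,"ax":0,"ay":0,"az":0},{"x":0,"y":-0.15,"z":0,"ax":0,"ay":0,"az":-0.05},{"x":0.001,"y":-0.19,"z":0.02,"ax":0,"ay":0,"az":-0.114},{"x":0.001,"y":-0.223,"z":0.05,"ax":0,"ay":0,"az":-0.114},{"x":0.001,"y":-0.223,"z":0.09,"ax":0,"ay":0,"az":-0.114},{"x":0.001,"y":-0.223,"z":0.13,"ax":0,"ay":0,"az":-0.114},{"x":0.001,"y":-0.223,"z":0.14,"ax":0,"ay":0,"az":-0.114},{"x":0.001,"y":-0.223,"z":0.14,"ax":0,"ay":0,"az":-0.114},{"x":0.001,"y":-0.223,"z":0.14,"ax":0,"ay":0,"az":-0.114},{"x":0.001,"y":-0.223,"z":0.14,"ax":0,"ay":0,"az":-0.114}]' && python3 - <<'E'
from h import *
P,im=snap('wrist','w3')
o=[get_obs()];
print(o[0]["eef_pos"]);M=rot(o[0]["tool_rot"]);print(np.degrees(np.arctan2(M[1,0],M[0,0])))
e=axis_ends(im,(170,0,345,235));print(e)
w=[plane(P,u,.008) for u in e[:2]];print(np.round(w,4),np.mean(w,0),np.linalg.norm(w[0]-w[1]),np.degrees(np.arctan2(*(w[0]-w[1])[[1,0]])))
E
```

```text
t: 3.15
eef_pos: [0.4719, 0.0639, 0.093]
tool_rot: [0.0, 0.989, 0.146, 0.002]
contact_force: [-0.1, 0.4, -0.3]
gripper_width: 1.002
grasp_force: 0.0
[0.47181446 0.06395504 0.09299313]
16.835990878636718
(array([259.11983901,  72.98655498]), array([260.14137814, 234.04984308]), 3057)
[[0.562  0.0904 0.008 ]
 [0.4376 0.0519 0.008 ]] [0.4997677  0.07114034 0.008     ] 0.13019742695835881 17.178863305803933
```

View pics/w3.png

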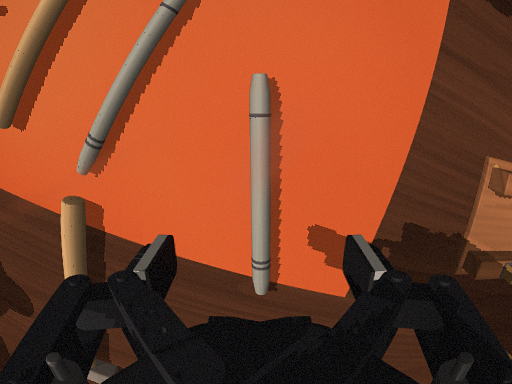

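The wrist view confirms tube A between the fingers at (260,73)–(261,293), consistent with the earlier fix. Grasping it.

```bash
python3 -m jog '[{"x":-0.002,"y":0,"z":0.045,"ax":0,"ay":0,"az":0},{"x":-0.002,"y":0,"z":0.075,"ax":0,"ay":0,"az":0},{"x":-0.002,"y":0,"z":0.09,"ax":0,"ay":0,"az":0},{"x":-0.002,"y":0,"z":0.09,"ax":0,"ay":0,"az":0}]' 1 && python3 -m jog '[{"x":0,"y":0,"z":0,"ax":0,"ay":0,"az":0},{"x":0,"y":0,"z":0,"ax":0,"ay":0,"az":0},{"x":0,"y":0,"z":0,"ax":0,"ay":0,"az":0},{"x":0,"y":0,"z":0,"ax":0,"ay":0,"az":0},{"x":0,"y":0,"z":0,"ax":0,"ay":0,"az":0},{"x":0,"y":0,"z":0,"ax":0,"ay":0,"az":0},{"x":0,"y":0,"z":0,"ax":0,"ay":0,"az":0},{"x":0,"y":0,"z":0,"ax":0,"ay":0,"az":0},{"x":0,"y":0,"z":0,"ax":0,"ay":0,"az":0},{"x":0,"y":0,"z":0,"ax":0,"ay":0,"az":0}]' 0 100
```

```text
t: 3.6
eef_pos: [0.4679, 0.0633, 0.0006]
tool_rot: [0.0, 0.989, 0.147, -0.001]
contact_force: [0.1, -0.0, 0.9]
gripper_width: 1.002
grasp_force: 0.0
t: 4.6
eef_pos: [0.4688, 0.0634, 0.0022]
tool_rot: [0.0, 0.989, 0.147, 0.0]
contact_force: [-1.5, -0.7, 10.0]
gripper_width: 0.14
grasp_force: 97.9
```

```bash
python3 -m jog '[{"x":0,"y":0,"z":-0.01,"ax":0,"ay":0,"az":0},{"x":0,"y":0,"z":-0.03,"ax":0,"ay":0,"az":0},{"x":0,"y":0,"z":-0.06,"ax":0,"ay":0,"az":0},{"x":0,"y":0,"z":-0.1,"ax":0,"ay":0,"az":0},{"x":0,"y":0,"z":-0.1,"ax":0,"ay":0,"az":0},{"x":0,"y":0,"z":-0.1,"ax":0,"ay":0,"az":0}]' && python3 - <<'E'
from h import *
P,im=snap('wrist','w4');snap('side','s4');snap('scene','c4')
a=cv2.imread("pics/w4.png")[60:380,130:390];b=cv2.imread("pics/s4.png")[120:280,190:400]
c=np.zeros((400,780,3),np.uint8);c[:320,:260]=a;b=cv2.resize(b,None,fx=2.45,fy=2.45);c[:b.shape[0],262:262+b.shape[1]]=b
cv2.imwrite("pics/m4.png",c)
E
```

```text
t: 5.2
eef_pos: [0.4689, 0.0634, 0.1024]
tool_rot: [0.0, 0.989, 0.147, 0.001]
contact_force: [-0.8, -0.6, -1.1]
gripper_width: 0.142
grasp_force: 98.2
```

View pics/m4.png

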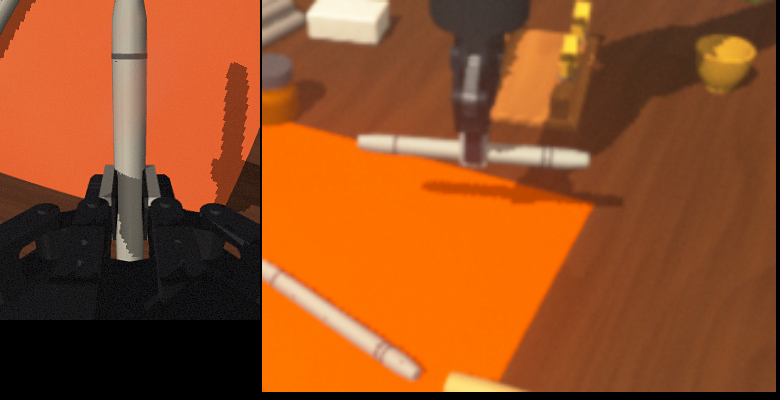

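Tube A is held firmly and level. I'll carry it over the right clip pair.

```bash
python3 -m jog '[{"x":-0.005,"y":0.04,"z":-0.02,"ax":0,"ay":0,"az":0},{"x":-0.01,"y":0.085,"z":-0.02,"ax":0,"ay":0,"az":0},{"x":-0.016,"y":0.135,"z":-0.02,"ax":0,"ay":0,"az":0.05},{"x":-0.022,"y":0.185,"z":-0.02,"ax":0,"ay":0,"az":0.1},{"x":-0.028,"y":0.235,"z":-0.02,"ax":0,"ay":0,"az":0.113},{"x":-0.034,"y":0.285,"z":-0.02,"ax":0,"ay":0,"az":0.113},{"x":-0.04,"y":0.33,"z":-0.02,"ax":0,"ay":0,"az":0.113},{"x":-0.043,"y":0.366,"z":-0.02,"ax":0,"ay":0,"az":0.113},{"x":-0.043,"y":0.366,"z":-0.02,"ax":0,"ay":0,"az":0.113},{"x":-0.043,"y":0.366,"z":-0.02,"ax":0,"ay":0,"az":0.113},{"x":-0.043,"y":0.366,"z":-0.02,"ax":0,"ay":0,"az":0.113}]' && python3 - <<'E'
from h import *
P,im=snap('wrist','w5');snap('scene','c5');snap('side','s5');print(get_obs()["eef_pos"])
c=np.zeros((560,780,3),np.uint8);a=cv2.resize(cv2.imread("pics/w5.png")[0:300,120:420],None,fx=1.4,fy=1.4);c[:420,:420]=a
b=cv2.imread("pics/c5.png")[120:230,50:230];b=cv2.resize(b,None,fx=2,fy=2);c[:220,420:]=b
b=cv2.imread("pics/s5.png")[70:190,240:360];b=cv2.resize(b,None,fx=2.8,fy=2.8);c[222:222+336,421:421+336]=b
cv2.imwrite("pics/m5.png",c)
E
```

```text
t: 6.45
eef_pos: [0.5331, -0.2972, 0.1201]
tool_rot: [-0.001, 0.996, 0.092, -0.001]
contact_force: [0.8, 0.1, -1.4]
gripper_width: 0.144
grasp_force: 98.3
[ 0.53363875 -0.29744737  0.12105172]
```

View pics/m5.png

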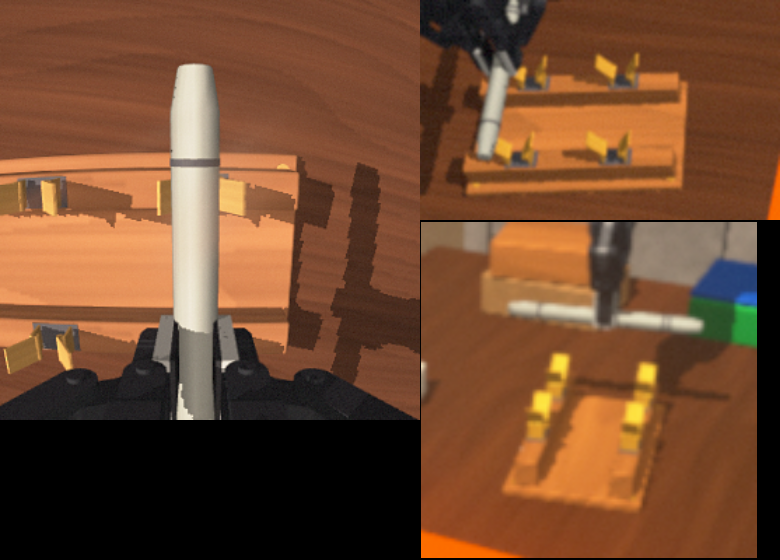

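The tube points about 7 crop px (~3 mm) left of the clip mouth centre at (202,197). I'll shift +3 mm in tool y and press down.

```bash
python3 -m jog '[{"x":0,"y":0.003,"z":0.02,"ax":0,"ay":0,"az":0},{"x":0,"y":0.003,"z":0.04,"ax":0,"ay":0,"az":0},{"x":0,"y":0.003,"z":0.055,"ax":0,"ay":0,"az":0},{"x":0,"y":0.003,"z":0.065,"ax":0,"ay":0,"az":0},{"x":0,"y":0.003,"z":0.065,"ax":0,"ay":0,"az":0}]' - 120 && python3 -m jog '[{"x":0,"y":0,"z":0.005,"ax":0,"ay":0,"az":0},{"x":0,"y":0,"z":0.01,"ax":0,"ay":0,"az":0},{"x":0,"y":0,"z":0.014,"ax":0,"ay":0,"az":0},{"x":0,"y":0,"z":0.017,"ax":0,"ay":0,"az":0},{"x":0,"y":0,"z":0.017,"ax":0,"ay":0,"az":0},{"x":0,"y":0,"z":0.017,"ax":0,"ay":0,"az":0}]'
```

```text
t: 7.1
eef_pos: [0.5336, -0.301, 0.0551]
tool_rot: [-0.001, 0.996, 0.091, -0.001]
contact_force: [0.4, -0.2, -1.3]
gripper_width: 0.132
grasp_force: 120.6
t: 7.7
eef_pos: [0.5344, -0.3, 0.0394]
tool_rot: [-0.001, 0.996, 0.091, -0.0]
contact_force: [-0.0, 5.9, 0.5]
gripper_width: 0.132
grasp_force: 120.8
```

```bash
python3 -m jog '[{"x":0,"y":0,"z":0.002,"ax":0,"ay":0,"az":0},{"x":0,"y":0,"z":0.003,"ax":0,"ay":0,"az":0},{"x":0,"y":0,"z":0.003,"ax":0,"ay":0,"az":0}]'; python3 - <<'E'
from h import *
snap('wrist','w6');snap('scene','c6');snap('side','s6')
c=np.zeros((560,780,3),np.uint8);a=cv2.resize(cv2.imread("pics/w6.png")[0:300,120:420],None,fx=1.4,fy=1.4);c[:420,:420]=a
b=cv2.imread("pics/c6.png")[120:230,50:230];b=cv2.resize(b,None,fx=2,fy=2);c[:220,420:]=b
b=cv2.imread("pics/s6.png")[90:180,240:360];b=cv2.resize(b,None,fx=2.8,fy=2.8);c[222:222+252,421:421+336]=b
cv2.imwrite("pics/m6.png",c)
E
```

```text
t: 8.0
eef_pos: [0.5344, -0.3, 0.0391]
tool_rot: [-0.001, 0.996, 0.091, -0.0]
contact_force: [-8.8, 10.4, 23.7]
gripper_width: 0.131
grasp_force: 123.1
```

View pics/m6.png

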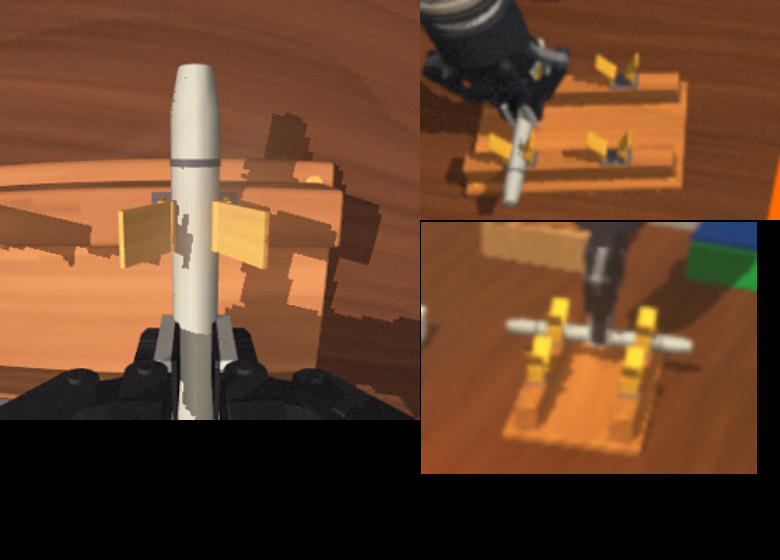

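Tube A sits between the leaves, and the downward force rose to 24 N at the expected height, so it looks home. Releasing it and going to tube B.

```bash
python3 -m jog '[{"x":0,"y":0,"z":-0.002,"ax":0,"ay":0,"az":0},{"x":0,"y":0,"z":-0.002,"ax":0,"ay":0,"az":0},{"x":0,"y":0,"z":-0.002,"ax":0,"ay":0,"az":0},{"x":0,"y":0,"z":-0.002,"ax":0,"ay":0,"az":0},{"x":0,"y":0,"z":-0.002,"ax":0,"ay":0,"az":0},{"x":0,"y":0,"z":-0.002,"ax":0,"ay":0,"az":0},{"x":0,"y":0,"z":-0.03,"ax":0,"ay":0,"az":0},{"x":0,"y":0,"z":-0.07,"ax":0,"ay":0,"az":0},{"x":0,"y":0,"z":-0.11,"ax":0,"ay":0,"az":0},{"x":0,"y":0,"z":-0.11,"ax":0,"ay":0,"az":0}]' 0.55 && python3 -m jog '[{"x":0.009,"y":-0.048,"z":0,"ax":0,"ay":0,"az":0},{"x":0.018,"y":-0.096,"z":0,"ax":0,"ay":0,"az":0.05},{"x":0.027,"y":-0.144,"z":0,"ax":0,"ay":0,"az":0.15},{"x":0.036,"y":-0.192,"z":0,"ax":0,"ay":0,"az":0.25},{"x":0.045,"y":-0.24,"z":0,"ax":0,"ay":0,"az":0.35},{"x":0.054,"y":-0.288,"z":0,"ax":0,"ay":0,"az":0.45},{"x":0.063,"y":-0.336,"z":0,"ax":0,"ay":0,"az":0.483},{"x":0.072,"y":-0.384,"z":0,"ax":0,"ay":0,"az":0.483},{"x":0.081,"y":-0.432,"z":0,"ax":0,"ay":0,"az":0.483},{"x":0.092,"y":-0.486,"z":0.03,"ax":0,"ay":0,"az":0.483},{"x":0.092,"y":-0.486,"z":0.05,"ax":0,"ay":0,"az":0.483},{"x":0.092,"y":-0.486,"z":0.055,"ax":0,"ay":0,"az":0.483}]' 1 && python3 -m jog '[{"x":0,"y":0,"z":0,"ax":0,"ay":0,"az":0},{"x":0,"y":0,"z":0,"ax":0,"ay":0,"az":0},{"x":0,"y":0,"z":0,"ax":0,"ay":0,"az":0}]' && python3 - <<'E'
from h import *
P,im=snap('wrist','w7');o=get_obs()
M=rot(o["tool_rot"]);print(o["eef_pos"],np.degrees(np.arctan2(M[1,0],M[0,0])))
e=axis_ends(im,(170,0,345,235));print(e)
w=[plane(P,u,.008) for u in e[:2]];print(np.round(w,4),np.degrees(np.arctan2(*(w[0]-w[1])[[1,0]])))
for q in (w[0],w[1],[.5356,.1947,.008]): print("in tool",np.round(M.T@(np.array(q)-o["eef_pos"]),4))
snap('scene','c7');snap('side','s7')
c=np.zeros((560,780,3),np.uint8);a=cv2.imread("pics/w7.png")[0:384,100:420];c[:384,:320]=a
b=cv2.imread("pics/c7.png")[140:225,65:195];c[:289,325:767]=cv2.resize(b,(442,289))
b=cv2.imread("pics/s7.png")[100:180,250:350];c[295:535,325:625]=cv2.resize(b,(300,240))
cv2.imwrite("pics/m7.png",c)
E
```

```text
t: 9.15
eef_pos: [0.5377, -0.3038, 0.1522]
tool_rot: [0.003, 0.996, 0.091, 0.004]
contact_force: [0.1, 0.1, 0.6]
gripper_width: 0.547
grasp_force: 0.0
t: 10.35
eef_pos: [0.5341, 0.1948, 0.0883]
tool_rot: [0.001, 0.989, -0.148, -0.002]
contact_force: [-1.3, -0.4, 0.7]
gripper_width: 0.998
grasp_force: 0.0
t: 10.65
eef_pos: [0.5379, 0.191, 0.0924]
tool_rot: [-0.0, 0.988, -0.151, 0.001]
contact_force: [-0.8, -0.0, 0.8]
gripper_width: 0.996
grasp_force: 0.0
[0.53778265 0.19122935 0.09245026] -17.39193755393228
(array([255.06649819,  75.96070267]), array([256.59452425, 234.08122782]), 2984)
[[0.6262 0.1656 0.008 ]
 [0.5042 0.203  0.008 ]] -17.02108153742738
in tool [ 0.0919 -0.002   0.0846]
in tool [-0.0357 -0.0011  0.0844]
in tool [-0.0033 -0.0026  0.0844]
```

View pics/m7.png

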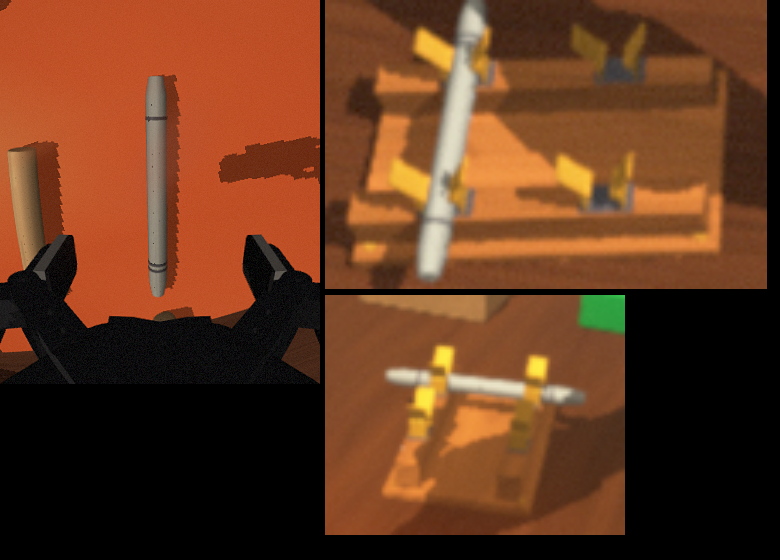

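Tube A lies in the right pair in both views. Tube B is between the fingers, and the dowel on the left has clearance with a narrower opening. Fine correction: x −3 mm, y −2 mm. Then I grasp.

```bash
python3 -m jog '[{"x":-0.003,"y":-0.002,"z":0.02,"ax":0,"ay":0,"az":0},{"x":-0.003,"y":-0.002,"z":0.03,"ax":0,"ay":0,"az":0},{"x":-0.003,"y":-0.002,"z":0.05,"ax":0,"ay":0,"az":0},{"x":-0.003,"y":-0.002,"z":0.075,"ax":0,"ay":0,"az":0},{"x":-0.003,"y":-0.002,"z":0.0895,"ax":0,"ay":0,"az":0},{"x":-0.003,"y":-0.002,"z":0.0895,"ax":0,"ay":0,"az":0}]' 0.6 && python3 -m jog '[{"x":0,"y":0,"z":0,"ax":0,"ay":0,"az":0},{"x":0,"y":0,"z":0,"ax":0,"ay":0,"az":0},{"x":0,"y":0,"z":0,"ax":0,"ay":0,"az":0},{"x":0,"y":0,"z":0,"ax":0,"ay":0,"az":0},{"x":0,"y":0,"z":0,"ax":0,"ay":0,"az":0},{"x":0,"y":0,"z":0,"ax":0,"ay":0,"az":0},{"x":0,"y":0,"z":0,"ax":0,"ay":0,"az":0},{"x":0,"y":0,"z":0,"ax":0,"ay":0,"az":0}]' 0 100 && python3 -m jog '[{"x":0,"y":0,"z":-0.01,"ax":0,"ay":0,"az":0},{"x":0,"y":0,"z":-0.03,"ax":0,"ay":0,"az":0},{"x":0,"y":0,"z":-0.06,"ax":0,"ay":0,"az":0},{"x":0,"y":0,"z":-0.1,"ax":0,"ay":0,"az":0},{"x":0,"y":0,"z":-0.12,"ax":0,"ay":0,"az":0},{"x":0,"y":0,"z":-0.12,"ax":0,"ay":0,"az":0},{"x":0,"y":0,"z":-0.12,"ax":0,"ay":0,"az":0}]'
python3 - <<'E'
from h import *
I={n:cv2.imread(f"pics/{f}.png")[...,::-1].copy() for n,f in(("scene","c7"),("side","s7"))};P={n:load(f) for n,f in(("scene","c7"),("side","s7"))}
# far end & near end picked in the picture
sc=[(65+478/3.4,140+0/3.4),(65+430/3.4,140+278/3.4)]
sd=[(250+(583-325)/3,100+(397-295)/3),(250+(387-325)/3,100+(376-295)/3)]
t=[tri([(P["scene"],a),(P["side"],b)]) for a,b in zip(sc,sd)];print(np.round(t,4),np.mean(t,0))
E
```

```text
t: 11.4
eef_pos: [0.533, 0.1944, -0.0]
tool_rot: [0.001, 0.989, -0.15, -0.002]
contact_force: [-0.2, -0.9, 0.5]
gripper_width: 0.601
grasp_force: 0.0
t: 12.2
eef_pos: [0.5354, 0.1956, 0.0033]
tool_rot: [-0.001, 0.989, -0.15, 0.001]
contact_force: [-1.2, -0.8, 4.8]
gripper_width: 0.14
grasp_force: 98.0
t: 12.9
eef_pos: [0.5345, 0.1951, 0.1224]
tool_rot: [-0.0, 0.989, -0.15, 0.001]
contact_force: [-0.1, 0.2, -2.2]
gripper_width: 0.138
grasp_force: 98.1
[[ 0.4267 -0.1215  0.1133]
 [ 0.5962 -0.1183  0.0988]] [ 0.51144141 -0.1199447   0.10607471]
```

```bash
python3 -m jog '[{"x":0.01,"y":0.04,"z":0,"ax":0,"ay":0,"az":0},{"x":0.023,"y":0.087,"z":0,"ax":0,"ay":0,"az":-0.08},{"x":0.036,"y":0.135,"z":0,"ax":0,"ay":0,"az":-0.18},{"x":0.049,"y":0.183,"z":0,"ax":0,"ay":0,"az":-0.28},{"x":0.061,"y":0.231,"z":0,"ax":0,"ay":0,"az":-0.38},{"x":0.074,"y":0.279,"z":0,"ax":0,"ay":0,"az":-0.483},{"x":0.087,"y":0.327,"z":0,"ax":0,"ay":0,"az":-0.483},{"x":0.098,"y":0.37,"z":0,"ax":0,"ay":0,"az":-0.483},{"x":0.104,"y":0.394,"z":0,"ax":0,"ay":0,"az":-0.483},{"x":0.104,"y":0.394,"z":0,"ax":0,"ay":0,"az":-0.483},{"x":0.104,"y":0.394,"z":0,"ax":0,"ay":0,"az":-0.483},{"x":0.104,"y":0.394,"z":0,"ax":0,"ay":0,"az":-0.483}]' && python3 - <<'E'
from h import *
P,im=snap('wrist','w8');print(get_obs()["eef_pos"])
cv2.imwrite("pics/m8.png",cv2.resize(cv2.imread("pics/w8.png")[40:260,120:420],None,fx=2.6,fy=2.6))
P={"a":load("c7"),"b":load("s7")}
sc=(65+105/3.4,140+278/3.4);sd=(250+(387-325)/3,100+(376-295)/3)
print("A end",tri([(P["a"],sc),(P["b"],sd)]))
E
```

```text
t: 14.1
eef_pos: [0.5166, -0.21, 0.121]
tool_rot: [-0.001, 0.996, 0.092, -0.001]
contact_force: [-0.0, 0.6, -1.5]
gripper_width: 0.141
grasp_force: 98.1
[ 0.51686754 -0.20989821  0.12127072]
A end [ 0.62944876 -0.28069255  0.04266118]
```

View pics/m8.png

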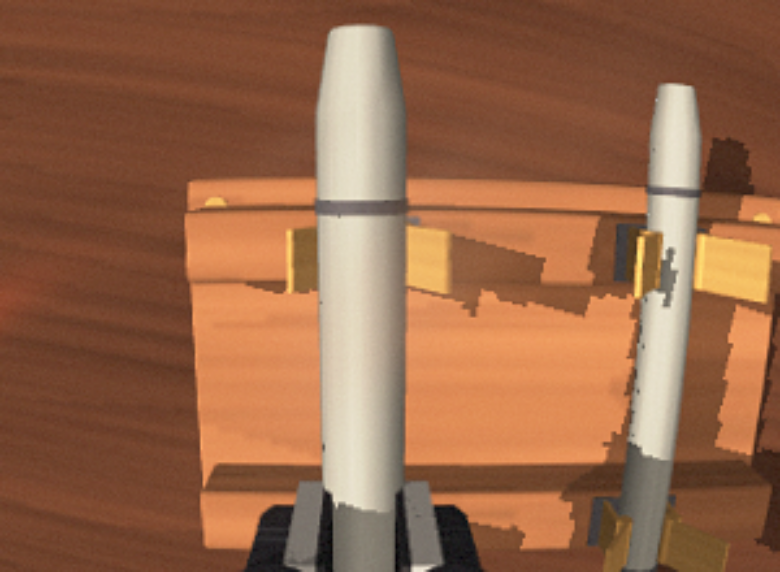

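Tube A's end measures z≈0.043 and x≈0.629, as expected when home. The left clip mouth spans 287–452 (mid 370) against the tube at 361, so I shift y +2 mm and press.

```bash
python3 -m jog '[{"x":0,"y":0.002,"z":0.02,"ax":0,"ay":0,"az":0},{"x":0,"y":0.002,"z":0.04,"ax":0,"ay":0,"az":0},{"x":0,"y":0.002,"z":0.055,"ax":0,"ay":0,"az":0},{"x":0,"y":0.002,"z":0.065,"ax":0,"ay":0,"az":0},{"x":0,"y":0.002,"z":0.065,"ax":0,"ay":0,"az":0}]' - 120 && python3 -m jog '[{"x":0,"y":0,"z":0.005,"ax":0,"ay":0,"az":0},{"x":0,"y":0,"z":0.01,"ax":0,"ay":0,"az":0},{"x":0,"y":0,"z":0.014,"ax":0,"ay":0,"az":0},{"x":0,"y":0,"z":0.017,"ax":0,"ay":0,"az":0},{"x":0,"y":0,"z":0.019,"ax":0,"ay":0,"az":0},{"x":0,"y":0,"z":0.019,"ax":0,"ay":0,"az":0},{"x":0,"y":0,"z":0.019,"ax":0,"ay":0,"az":0}]'
```

```text
t: 14.65
eef_pos: [0.5166, -0.2122, 0.0555]
tool_rot: [-0.001, 0.996, 0.092, -0.001]
contact_force: [0.5, 3.0, 1.2]
gripper_width: 0.13
grasp_force: 122.3
t: 15.35
eef_pos: [0.5174, -0.2117, 0.0401]
tool_rot: [-0.001, 0.996, 0.091, -0.0]
contact_force: [-8.3, 8.8, 22.4]
gripper_width: 0.131
grasp_force: 123.7
```

It bottomed at 22 N with z=0.0401, 1 mm above A as expected from the grasp. Releasing, then checking.

```bash
python3 -m jog '[{"x":0,"y":0,"z":-0.002,"ax":0,"ay":0,"az":0},{"x":0,"y":0,"z":-0.002,"ax":0,"ay":0,"az":0},{"x":0,"y":0,"z":-0.002,"ax":0,"ay":0,"az":0},{"x":0,"y":0,"z":-0.002,"ax":0,"ay":0,"az":0},{"x":0,"y":0,"z":-0.002,"ax":0,"ay":0,"az":0},{"x":0,"y":0,"z":-0.002,"ax":0,"ay":0,"az":0},{"x":0,"y":0,"z":-0.03,"ax":0,"ay":0,"az":0},{"x":0,"y":0,"z":-0.07,"ax":0,"ay":0,"az":0},{"x":0,"y":0,"z":-0.11,"ax":0,"ay":0,"az":0},{"x":0,"y":0,"z":-0.16,"ax":0,"ay":0,"az":0}]' 0.55 && python3 -m jog '[{"x":-0.03,"y":-0.04,"z":0,"ax":0,"ay":0,"az":0},{"x":-0.03,"y":-0.09,"z":0,"ax":0,"ay":0,"az":0},{"x":-0.03,"y":-0.14,"z":0,"ax":0,"ay":0,"az":0},{"x":-0.03,"y":-0.19,"z":0,"ax":0,"ay":0,"az":0},{"x":-0.03,"y":-0.24,"z":0,"ax":0,"ay":0,"az":0},{"x":-0.03,"y":-0.25,"z":0,"ax":0,"ay":0,"az":0},{"x":-0.03,"y":-0.25,"z":0,"ax":0,"ay":0,"az":0},{"x":-0.03,"y":-0.25,"z":0,"ax":0,"ay":0,"az":0}]' && python3 - <<'E'
from h import *
snap('scene','c9');snap('side','s9')
c=np.zeros((590,780,3),np.uint8)
c[:300,:]=cv2.resize(cv2.imread("pics/c9.png")[135:235,40:300],(780,300))
c[305:585,:480]=cv2.resize(cv2.imread("pics/s9.png")[110:180,240:360],(480,280))
cv2.imwrite("pics/m9.png",c)
E
```

```text
t: 16.35
eef_pos: [0.5161, -0.2135, 0.1982]
tool_rot: [-0.001, 0.996, 0.091, -0.001]
contact_force: [0.1, -0.7, -0.5]
gripper_width: 0.548
grasp_force: 0.0
t: 17.15
eef_pos: [0.4428, 0.0254, 0.1977]
tool_rot: [0.0, 0.996, 0.09, -0.0]
contact_force: [-0.1, -0.5, -0.6]
gripper_width: 0.549
grasp_force: 0.0
```

View pics/m9.png

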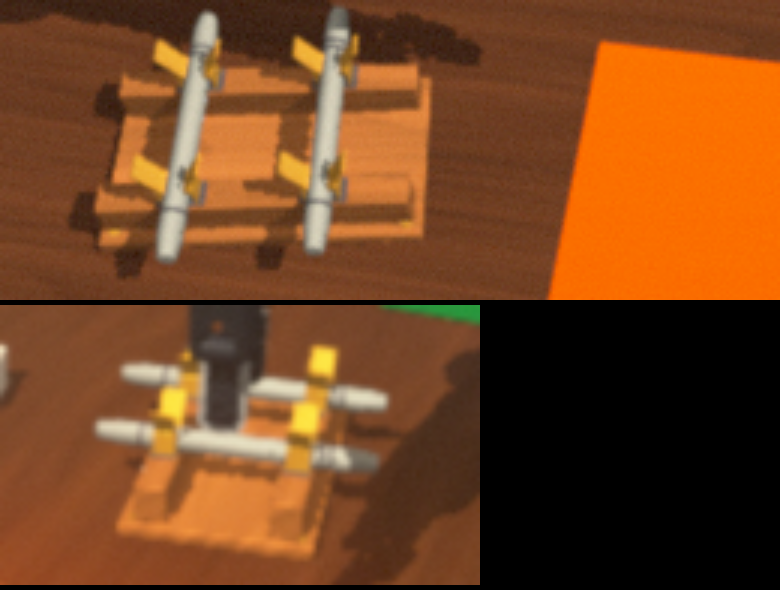

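Both tubes lie in their clips, with scene ends at crop (207,15)–(167,258) and (338,10)–(316,250). I'll triangulate those ends as a quick check.

```bash
python3 - <<'E'
from h import *
C=load("c9");S=load("s9");c=lambda x,y:(40+x/3,135+y/3);s=lambda x,y:(240+x/4,110+(y-305)/4)
for n,p,a,b in[("R",(.534,-.300,.045),[c(207,15),c(167,258)],[s(387,401),s(122,372)]),("L",(.518,-.212,.045),[c(338,10),c(316,250)],[s(378,462),s(96,429)])]:
    t=[tri([(C,u),(S,v)]) for u,v in zip(a,b)];m=np.mean(t,0)
    print(n,np.round(t,4),"mid",np.round(m,4),"err",np.round(m-p,4),"ang",np.degrees(np.arctan2(*(t[1]-t[0])[[1,0]])))
E
```

```text
R [[ 0.4416 -0.3161  0.0447]
 [ 0.6293 -0.2803  0.0441]] mid [ 0.5355 -0.2982  0.0444] err [ 0.0015  0.0018 -0.0006] ang 10.782664138277273
L [[ 0.4232 -0.2281  0.0442]
 [ 0.6102 -0.1918  0.0438]] mid [ 0.5167 -0.2099  0.044 ] err [-0.0013  0.0021 -0.001 ] ang 10.975787856082679
```

Both tubes are level at the seated height. Handing in.

```bash
python3 -c "
from station import *
print(hand_in())"
```

```text
the job is handed in; nothing more can be done
None
```

Both handle tubes are pressed home, one in each clip pair, measured within about 2 mm of the clip points and 1 mm of seated height; the gripper is clear and the job was handed in at about 17 s, though the hand-in returned no verdict.

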